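Drop the corks into the lever-lid cork bin without slamming it

TASK

Two wine corks wait on the little ramp of the cork bin on the bar. Press the bin's lever down with your fingertips until the lid is fully up and hold it there until both corks have rolled in, then let the lever rise slowly so that the lid eases shut without slamming, and take your hand away. Work the bin by its lever only: do not touch the lid or the corks, and leave the bottle, the tumbler and the bowl where they stand.

Things in the scene. Friction and masses are not known exactly. Their poses are not given: they have to be found in the camera images.
- bin: Fixed steel cork bin, open box 160 x 160 x 136 mm high. Origin: centre of its underside on the bar top, z up. The lever sticks out along -x (roughly to the robot). At -y its wall is 102 mm high and a steel ramp 70 mm wide falls at 22 deg into it, from 190 mm out (up to 180 mm high). The lid hinges along +y, 102 mm up. In the bin: centre within 80 mm of the origin in x and y, under 85 mm high.
- lever (a joint): Lever angle in rad: 0 at rest (up), 0.44 fully pressed, at its stop. Turns about a level axis along the bin's y at bin x = -93 mm, z = 85 mm. Linked rigidly to the lid: lid angle = 2.5 x lever angle. The lid's weight and a spring push it back up: holding it down takes 3 to 7 N on the paddle.
- lid (a joint): Lid angle in rad: 0 shut, 1.1 fully up (over 0.88 will do). Dark wooden plate 168 x 168 x 7 mm, 138 to 145 mm high when shut, free edge (-y) at 0.27 m when up; a 32 mm skirt on that edge holds the corks back. No latch or soft-close: let go, it slams. Closing over 2 rad/s in its last 0.3 rad is a slam (paddle rising 95 mm/s): rise at 30 mm/s or less, fingers on the paddle till shut.
- lever_pad (a point): Centre of the top face of the lever's paddle, where to press from above. Flat dark plate 38 (along the lever) x 50 x 8 mm, 120 mm from the lever's axis, on a bar 14 mm wide; at rest its outer end slopes up by 0.21 rad. This point is about 114 mm high at rest, 62 mm fully pressed; it goes almost straight down, under 4 mm sideways. The point's x axis points along the lever to the bin.
- lid_edge (a point): Middle of the lid's free edge, half-way through its thickness; moves with the lid.
- cork_a_center (a point): Centre of a wine cork, a cylinder 24 mm in diameter and 45 mm long, lying across the ramp against the lid's skirt; it rolls into the bin by itself once the lid has opened about 0.25 rad.
- cork_b_center (a point): Centre of the second, identical cork, waiting right behind the first, higher on the ramp; it rolls in after it.
- bottle: Small corked green bottle, 64 mm in diameter, 210 mm high, loose, standing beside the lever on the left or right; origin at the centre of its underside. Leave alone.
- tumbler: Glass tumbler, 76 mm in diameter at the rim, 90 mm high, loose, standing on the other side of the lever; origin at the centre of its underside. Leave alone.
- nut_bowl: White bowl, 110 mm in diameter, 45 mm high, loose, at the bin's +y side; origin at the centre of its underside. Leave alone.
Things that resemble listed ones, but are neither listed nor needed, are in the scene too. What is shaped like the part that bears cork_b_center but green or red is not meant.

How it is judged:
By the outcome, as a careful person would: the job done as asked, in the order asked, and still so for the second after the job is handed in, with the robot touching nothing.
It also fails if it takes over 48 s, if anything falls off the work surface, if the arm or the gripper's body presses on something with over 40 N, if the wrist force passes 120 N, or if a joint passes its speed limit or range.

ROBOT

A 6-joint arm with a two-finger parallel gripper is mounted at the origin on the work surface. World frame = base frame: x ahead of the robot, y to its left, z up, the work surface at z = 0. Lengths are in m, angles in rad, forces in N, time in s.
With the tool pointing down it reaches from about 0.425 to 0.95 m from the base axis. Payload 3.5 kg.
Tool frame: the origin (TCP) lies on the centre line of the jaws, within the pads' length; the fingertips stand tip_extent ahead of it and the grasp point (between the pads) lies 2 mm behind it (tip_extent is the distance from the TCP to the fingertips, in m); z points along the fingers, y is the direction in which the jaws open and shut (so a half turn about z gives the same grasp; the last joint's range is limited). The gripper opens to 85 mm and grips with 20 to 120 N. Pads are 22 mm wide; open, the fingers measure 114 mm over their backs; the gripper's body (76 mm by 85 mm) begins 54 mm behind the grasp point. The pads swing forward as they close: fully open they stand 13 mm farther back than shut.
Start: joints at [1.108, 0.286, 1.577, -0, 1.279, -0.15], TCP at [0.208, 0.642, 0.226] pointing down, gripper open.
Joint ranges: [-2.77, 2.77], [-0.9, 2.22], [0.21, 2.48], [-1.53, 4.67], [0.24, 2.81], [-2.84, 2.84]. Speed limits (rad/s): [2.79, 2.79, 3.14, 3.14, 3.14, 3.14].

INTERFACE

Orientations are given as a unit quaternion [x, y, z, w].
In Python, from plant import * gives the robot as it stands.
- The arm moves only by the shell command python3 -m crank 'ROWS' [FORCE]. ROWS is JSON, a list of rows, each a list of 7 numbers: the gripper's target within -1 to 1 (shut at 1, half-way at 0, fully open at -1), then the shift along the tool's x, y, z in cm, then the turn, a rotation vector about the tool's x, y, z in degrees. In form: [[fingers, tx, ty, tz, wx, wy, wz], ...]. A call has 1 to 5 rows; each row shifts and turns the commanded pose from where the row before left it, along the tool's axes as they then stand; what a row does not reach is not made up. A row lasts 1/10 s, in which the tool goes at most 50 mm and 8.59 degrees, less where a joint would pass 70% of its speed; a pose out of reach is approached as far as the arm can. A call is refused whole if a number of a shift passes 5 or a number of a turn 8.59, either way. A call with a gripper value outside its range is refused whole. The fingers move at their own pace and stop on an object; FORCE is the grip in N (left out, the last holds). Time passes only in rows, so rows that do not move let the fingers close. It gives the time, the measured TCP pose, the force and the opening at its end, in the units of the state.
- get_state(): the state, without advancing time (a new reading comes with each control period).
- read_camera(name): name is "scene" or "side" or "wrist"; returns a dict with "color" (420x560x3 uint8, red, green, blue), "vfov" (degrees; the focal length in pixels is half the picture's height over the tangent of half this angle, whatever the lens; pixels are square), "cx", "cy" (the principal point, pixels), "cam_to_world" (4x4, takes a point from camera to world coordinates). Camera axes: x right, y up, looking along -z (the intrinsics and any distortion apply to the point x, -y, -z); pixel columns grow to the right and rows downward; lengths in m; the calibration is good to about 2 mm. A picture is of the moment at which its call begins. There is no depth.
- sign_off(): hands the job in, once; it reports no verdict.
Trained networks look in the newest picture that a camera, given by its name, has taken for a name from the list of things; names that differ only in an ending like _2 or _b are one class to them, and where a whole thing is asked for, a point or a joint stands for the part that bears it (a point fixed in the world has none). Each returns a list of dicts, best first, with "p" (0 to 1); they miss things now and then, are a little off and sometimes report something else, mostly with a low value. They report only what shows in the picture. A call takes as long as a camera call. They do not tell look-alikes from the thing itself.
- trace(thing, camera): "pixels" (420x560 bool, what is visible of it) and "location" ([column, row] in pixels, amid what is visible of it).
- place_of(thing, camera): "location" ([column, row] in pixels: a listed point, or the origin of a listed thing).
The state is a dict: "time": time; "qpos": joint angles; "dq": joint speeds; "joint_efforts": joint torques, N m; "eef_pos": TCP position; "tcp_rot": TCP orientation; "contact_force": force on the tool from outside, world axes, zero at the start; "wrist_torque": the same for the moment, N m; "opening": opening from 0.0 (shut) to 1.0 (fully open).
Only numpy, scipy, OpenCV 4.12 (cv2) and the standard library are available. Lean on these libraries where they do the work, as an engineer would, in place of code of your own. Each camera call takes 0.05 s, during which the arm holds its last target.

## Working session

There is one attempt and no reset: what is moved stays moved. The work goes in short steps, Python scripts to look and compute and a shell command to move; the robot and the scene stay as the last step left them, time stands still between calls to the robot, and variables do not carry over. Pictures are saved under pics/ and viewed, and the job is handed in when it is done.

```bash
ls; mkdir -p pics
python3 - <<'E'
from plant import *
import cv2,json
s=get_state();print(s)
for n in("scene","side","wrist"):
    c=read_camera(n);cv2.imwrite(f"pics/{n}0.png",c["color"][:,:,::-1]);print(n,{k:v for k,v in c.items() if k!="color"})
    for t in("lever_pad","lid_edge","cork_a_center","cork_b_center","bin","bottle","tumbler","nut_bowl"):
        print(t,[(d["p"],d["location"]) for d in place_of(t,n)][:4])
E
```

```text
pics
{'time': 0.0, 'qpos': array([ 1.10801278e+00,  2.87197394e-01,  1.57813427e+00,  1.20671761e-06,
        1.27861757e+00, -1.50027669e-01]), 'dq': array([ 3.17032035e-04,  1.57861329e-03,  2.94731176e-05, -1.10065444e-03,
       -9.96933060e-04, -1.77305115e-03]), 'joint_efforts': array([-1.76023175e-03, -4.05995536e+01, -2.92618847e+01, -2.22688845e-04,
        5.92358658e-03, -7.13480048e-06]), 'eef_pos': array([0.20737829, 0.64166465, 0.22424918]), 'tcp_rot': array([ 1.55741437e-01,  9.87797154e-01, -1.12323286e-03, -3.55961669e-04]), 'contact_force': array([-0.71151925, -0.0756715 ,  0.13703867]), 'wrist_torque': array([-0.01962077,  0.02589102, -0.00850504]), 'opening': 1.003176244203594}
scene {'vfov': 56.31754036319359, 'cx': 284.17573513250085, 'cy': 210.01281416381227, 'cam_to_world': array([[ 0.68998903, -0.56305571,  0.45484437,  0.97162908],
       [ 0.72369406,  0.52493177, -0.44801066, -0.31644998],
       [ 0.0134927 ,  0.63829061,  0.76967723,  0.7362017 ],
       [ 0.        ,  0.        ,  0.        ,  1.        ]])}
lever_pad [(0.91, [270.5, 151.0])]
lid_edge [
[... 809 characters left out ...]
_center [(0.54, [273.1, 190.1])]
bin [(0.78, [246.0, 248.3])]
bottle [(0.57, [257.9, 344.7])]
tumbler [(0.71, [357.0, 245.5])]
nut_bowl [(0.68, [219.0, 299.2])]
wrist {'vfov': 60.12753832071743, 'cx': 278.08252424616, 'cy': 209.87116814381196, 'cam_to_world': array([[ 3.07726293e-01, -9.18329013e-01, -2.48950502e-01,
         1.44152734e-01],
       [ 9.51474778e-01,  2.97150265e-01,  7.99841617e-02,
         6.62497944e-01],
       [ 5.23931515e-04, -2.61483354e-01,  9.65207844e-01,
         3.73466417e-01],
       [ 0.00000000e+00,  0.00000000e+00,  0.00000000e+00,
         1.00000000e+00]])}
lever_pad []
lid_edge []
cork_a_center []
cork_b_center []
bin []
bottle []
tumbler []
nut_bowl []
```

View pics/scene0.png

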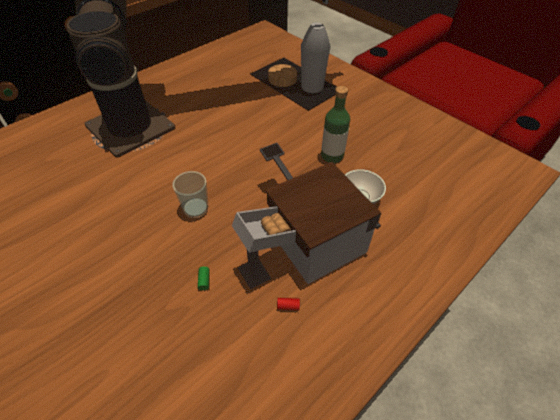

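View pics/side0.png

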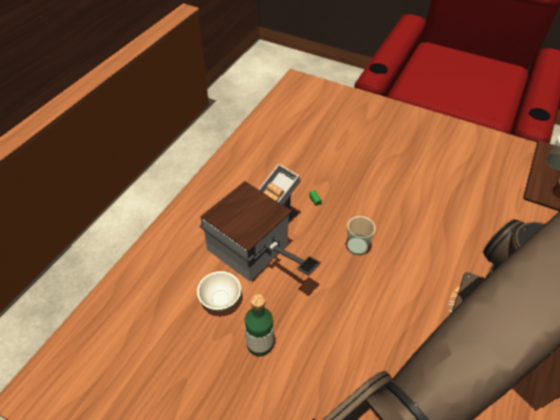

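The scene view shows the paddle at (271,151), with the tumbler at (194,200) and the bottle at (335,140) on either side. The corks are on the ramp at (275,224). In the side view the paddle is at (309,266). Next I'll triangulate these.

```bash
cat > h.py <<'E'
import numpy as np
from plant import *
def ray(c,uv):
    f=c["color"].shape[0]/2/np.tan(np.radians(c["vfov"])/2)
    d=np.array([(uv[0]-c["cx"])/f,-(uv[1]-c["cy"])/f,-1]);M=c["cam_to_world"]
    d=M[:3,:3]@d;return M[:3,3],d/np.linalg.norm(d)
def tri(rs):
    A=sum(np.eye(3)-np.outer(d,d) for o,d in rs);b=sum((np.eye(3)-np.outer(d,d))@o for o,d in rs)
    p=np.linalg.solve(A,b);return p,[np.linalg.norm((np.eye(3)-np.outer(d,d))@(p-o)) for o,d in rs]
def atz(r,z): o,d=r;return o+d*(z-o[2])/d[2]
def proj(c,p):
    M=c["cam_to_world"];q=M[:3,:3].T@(np.array(p)-M[:3,3]);f=c["color"].shape[0]/2/np.tan(np.radians(c["vfov"])/2)
    return c["cx"]+f*q[0]/-q[2],c["cy"]-f*q[1]/-q[2]
E
python3 - <<'E'
from h import *
cs={n:read_camera(n) for n in("scene","side")}
Z=dict(lever_pad=.114,lid_edge=.1415,cork_a_center=None,cork_b_center=None,bin=0,bottle=0,tumbler=0,nut_bowl=0)
for t in Z:
    L={n:place_of(t,n)[0]["location"] if place_of(t,n) else None for n in cs}
    rs={n:ray(cs[n],L[n]) for n in cs if L[n]is not None}
    print(t,L)
    if len(rs)==2: p,e=tri(list(rs.values()));print("  tri",p.round(4),np.round(e,4))
    if Z[t] is not None: print("  atz",{n:atz(rs[n],Z[t]).round(4) for n in rs})
for n in cs:
    for t in("lever_pad",):
        tr=trace(t,n)
        for d in tr[:2]: print(n,t,d["p"],d["location"],d["pixels"].sum())
E
```

```text
lever_pad {'scene': [268.5, 152.0], 'side': [304.3, 265.1]}
  tri [0.4556 0.148  0.1099] [0.0088 0.0088]
  atz {'scene': array([0.4508, 0.1408, 0.114 ]), 'side': array([0.461 , 0.1571, 0.114 ])}
lid_edge {'scene': [281.3, 220.8], 'side': [266.8, 194.8]}
  tri [0.6385 0.011  0.1387] [0.0047 0.0047]
  atz {'scene': array([0.6359, 0.007 , 0.1415]), 'side': array([0.6408, 0.0166, 0.1415])}
cork_a_center {'scene': [281.3, 224.8], 'side': [270.0, 201.6]}
  tri [0.6308 0.0141 0.1172] [0.0014 0.0014]
cork_b_center {'scene': [270.7, 230.0], 'side': [311.4, 198.5]}
  tri [ 0.5757 -0.0255  0.1057] [0.0459 0.0459]
bin {'scene': [318.3, 239.0], 'side': [247.3, 248.7]}
  tri [0.6536 0.1093 0.0011] [0.0004 0.0004]
  atz {'scene': array([0.6528, 0.1097, 0.    ]), 'side': array([0.6544, 0.1089, 0.    ])}
bottle {'scene': [334.6, 152.9], 'side': [259.3, 344.8]}
  tri [0.486  0.3488 0.0076] [0.0023 0.0023]
  atz {'scene': array([0.4829, 0.357 , 0.    ]), 'side': array([0.486 , 0.3444, 0.    ])}
tumbler {'scene': [196.7, 204.9], 'side': [356.1, 248.8]}
  tri [ 0.3823 -0.0336  0.0023] [0.0022 0.0022]
  atz {'scene': array([ 0.3783, -0.0338,  0.    ]), 'side': array([ 0.3841, -0.0335,  0.    ])}
nut_bowl {'scene': [359.6, 194.9], 'side': [219.2, 299.1]}
  tri [0.6347 0.2833 0.0047] [0.0024 0.0024]
  atz {'scene': array([0.6307, 0.2858, 0.    ]), 'side': array([0.6386, 0.2824, 0.    ])}
scene lever_pad 0.97 [276.4, 159.1] 516
side lever_pad 0.94 [298.5, 262.5] 430
```

Run:
```python
from h import *
import cv2
a=cv2.imread("pics/scene0.png")[120:270,220:390];b=cv2.imread("pics/side0.png")[160:310,190:340]
cv2.imwrite("pics/sc_crop.png",cv2.resize(a,None,fx=4,fy=4,interpolation=2)[:600]);cv2.imwrite("pics/sd_crop.png",cv2.resize(b,None,fx=4,fy=4,interpolation=2))
```

```text
(no output)
```

View pics/sc_crop.png

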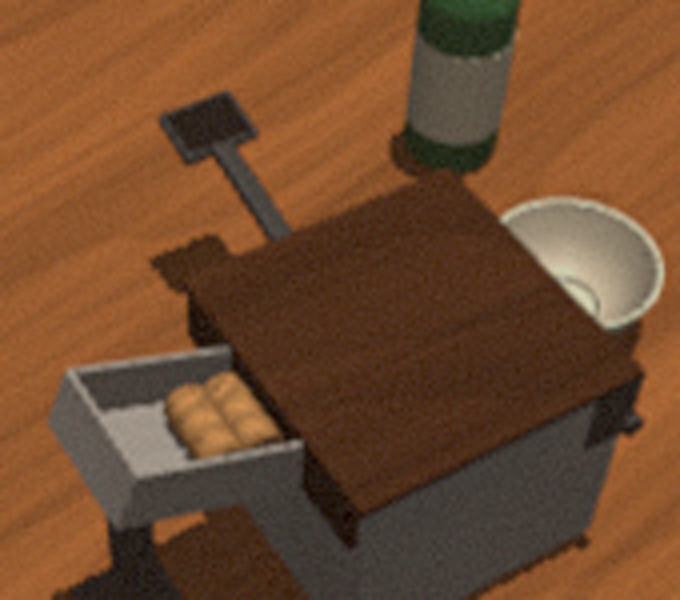

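View pics/sd_crop.png

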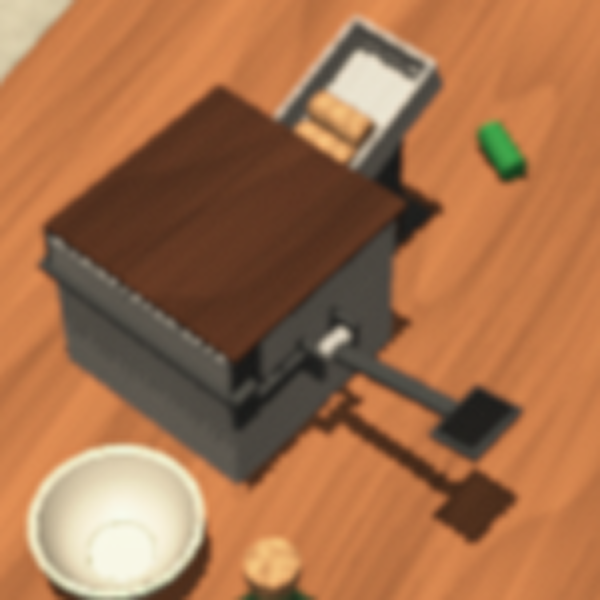

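```bash
cat > fit.py <<'E'
from h import *
from scipy.optimize import least_squares
cs={n:read_camera(n) for n in("scene","side")}
a=.21;u=np.array([-np.cos(a),0,np.sin(a)]);n_=np.array([np.sin(a),0,np.cos(a)])
P0=np.array([-.093,0,.085])+.12*u+.004*n_
pad=[P0+s*.019*u+np.array([0,t*.025,0]) for s,t in((1,-1),(1,1),(-1,1),(-1,-1))]
lid=[(-.084,-.084,.145),(.084,-.084,.145),(.084,.084,.145),(-.084,.084,.145)]
obs={"scene":([(190,290),(360,515),(640,375),(450,172)],[(163,120),(227,92),(257,132),(190,163)],(220,120)),
"side":([(405,205),(220,87),(47,228),(232,360)],[(521,410),(475,458),(432,432),(480,387)],(190,160))}
def W(p,q): c,s=np.cos(p[2]),np.sin(p[2]);return np.array([p[0]+c*q[0]-s*q[1],p[1]+s*q[0]+c*q[1],q[2]])
def res(p,full=False):
    r=[]
    for n,(L,Q,o) in obs.items():
        for m,ob in((lid,L),(pad,Q)):
            for q,w in zip(m,ob):
                q=np.array(q,float)
                if m is lid:q=q+[p[3],p[4],0]
                uv=proj(cs[n],W(p,q));r+=[uv[0]-w[0]/4-o[0],uv[1]-w[1]/4-o[1]]
    return np.array(r)
s=least_squares(res,[.65,.11,.2,0,0],loss="soft_l1");print(s.x.round(4));print(res(s.x).reshape(-1,2).round(1).tolist())
print("pad",W(s.x,P0).round(4))
for n,(L,Q,o) in obs.items(): print(n,atz(ray(cs[n],np.mean(Q,0)/4+o),.114).round(4))
print(tri([ray(cs[n],np.mean(Q,0)/4+o) for n,(L,Q,o) in obs.items()]))
E
python3 fit.py; python3 -c "
from plant import *
print(get_state()['time'])"
python3 - <<'E'
import plant;print([x for x in dir(plant) if x[0]!='_'])
E
```

```text
[ 0.6561  0.1033 -0.228   0.0016 -0.0034]
[[-2.4, -3.0], [-0.2, -0.1], [1.9, -0.9], [-0.1, -1.7], [-2.0, -2.0], [0.4, -1.9], [0.8, -0.3], [-1.0, -0.8], [0.5, -1.1], [-0.5, -2.0], [-1.9, -1.9], [-0.2, -0.2], [0.8, -1.1], [-0.3, -0.1], [-1.6, -0.2], [-1.0, -1.6]]
pad [0.452  0.1507 0.1139]
scene [0.4561 0.1481 0.114 ]
side [0.4498 0.1523 0.114 ]
(array([0.451652  , 0.15059638, 0.10999267]), [np.float64(0.0012158939566908704), np.float64(0.0012158939566908338)])
3.25
['Unreachable', 'get_state', 'place_of', 'read_camera', 'sign_off', 'tip_extent', 'trace']
```

```bash
python3 - <<'E'
import plant;print(plant.tip_extent)
E
python3 -m crank '[[1,0,0,-4,0,0,0],[1,-1,-1,-4,0,0,0],[1,-2.7,-2.8,0,0,0,0],[1,-2.7,-2.8,0,0,0,0],[1,-2.7,-2.8,0,0,0,0]]' 40
```

```text
0.017
time: 3.75
eef_pos: [0.2657, 0.5238, 0.3062]
tcp_rot: [0.155, 0.988, 0.0, 0.0]
contact_force: [1.0, -1.0, 0.9]
opening: 0.137
```

```bash
python3 -m crank '[[1,-2.7,-2.8,0,0,0,0],[1,-2.7,-2.8,0,0,0,0],[1,-2.7,-2.8,0,0,0,0],[1,-2.7,-2.8,0,0,0,0],[1,-2.7,-2.8,0,0,0,0]]'; python3 -m crank '[[1,-2.7,-2.8,0,0,0,0],[1,-2.7,-2.8,0,0,0,0],[1,-2.7,-2.8,0,0,0,0],[1,0,0,0,0,0,0],[1,0,0,0,0,0,0]]'
python3 - <<'E'
from h import *
import cv2
s=get_state();p=s["eef_pos"];print(p)
d=np.array([.452,.1507,0])-p
x,y=s["tcp_rot"][:2]; print("tool x,y cm",100*np.array([d[0]*(2*x*x-1)+d[1]*2*x*y, d[0]*2*x*y+d[1]*(2*y*y-1)]))
c=read_camera("wrist");cv2.imwrite("pics/w1.png",c["color"][:,:,::-1])
L=place_of("lever_pad","wrist");print([(l["p"],l["location"],atz(ray(c,l["location"]),.114)) for l in L[:3]])
print(proj(c,[.452,.1507,.114]))
E
```

```text
time: 4.25
eef_pos: [0.3511, 0.3486, 0.3059]
tcp_rot: [0.156, 0.988, 0.0, 0.0]
contact_force: [-0.1, -0.4, 0.1]
opening: -0.0
time: 4.75
eef_pos: [0.4022, 0.2447, 0.3058]
tcp_rot: [0.157, 0.988, 0.0, 0.0]
contact_force: [-0.3, 0.6, 0.3]
opening: 0.002
[0.40218413 0.24471685 0.30582174]
tool x,y cm [-7.64937287 -7.39560398]
[(0.69, [202.3, 259.3], array([0.45162268, 0.14835393, 0.114     ]))]
(np.float64(204.6128447662311), np.float64(258.9589100255101))
```

View pics/w1.png

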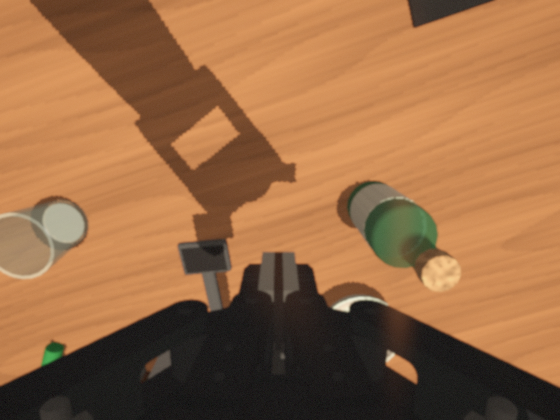

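The wrist picture shows the paddle at (204,257), where my estimate projects. The bottle (400,230) and tumbler (45,230) are well clear.

```bash
python3 -m crank '[[1,-3.8,-3.7,0,0,0,0],[1,-3.8,-3.7,0,0,0,0],[1,0,0,3,0,0,-4.5],[1,0,0,4,0,0,0],[1,0,0,4,0,0,0]]'; python3 -m crank '[[1,0,0,2,0,0,0],[1,0,0,1,0,0,0],[1,0,0,0,0,0,0]]'
python3 - <<'E'
from h import *
import cv2
s=get_state();print(s["eef_pos"],s["tcp_rot"],s["contact_force"])
for n in("wrist","scene"):
    c=read_camera(n);cv2.imwrite(f"pics/{n}2.png",c["color"][:,:,::-1])
E
```

```text
time: 5.35
eef_pos: [0.4489, 0.1577, 0.1951]
tcp_rot: [0.116, 0.993, 0.0, 0.001]
contact_force: [0.8, 0.3, -0.5]
opening: -0.0
time: 5.65
eef_pos: [0.4476, 0.1576, 0.1644]
tcp_rot: [0.116, 0.993, -0.0, -0.001]
contact_force: [-0.3, -0.3, -0.4]
opening: 0.001
[0.44762569 0.15764113 0.16441591] [ 1.15957856e-01  9.93253152e-01 -2.79991145e-04 -1.36878088e-03] [-0.28356507 -0.30285668 -0.37663516]
```

View pics/wrist2.png

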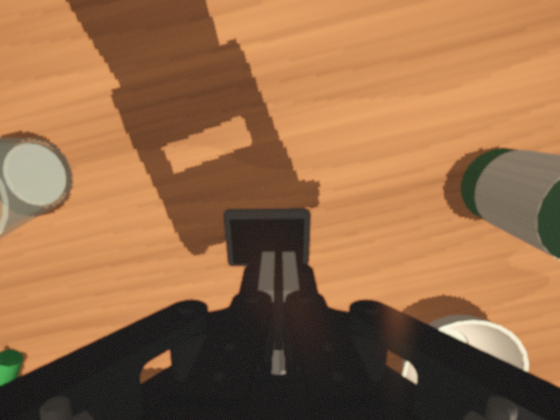

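View pics/scene2.png

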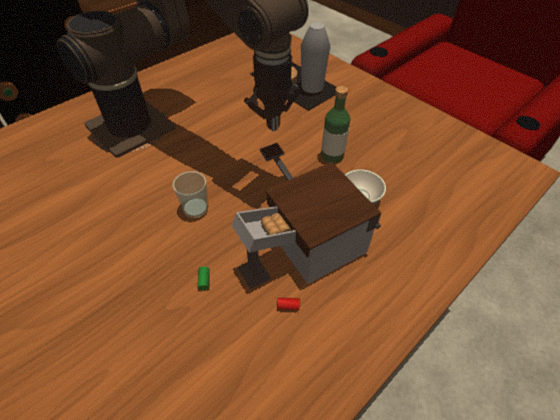

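```bash
python3 -m crank '[[1,-0.6,-0.6,0,0,0,0],[1,0,0,1.5,0,0,0],[1,0,0,1,0,0,0],[1,0,0,0.5,0,0,0],[1,0,0,0.5,0,0,0]]'; python3 -m crank '[[1,0,0,0.5,0,0,0],[1,0,0,0.5,0,0,0]]'; python3 -m crank '[[1,0,0,0.5,0,0,0],[1,0,0,0.5,0,0,0],[1,0,0,0.5,0,0,0]]'
```

```text
time: 6.25
eef_pos: [0.4533, 0.1494, 0.1306]
tcp_rot: [0.117, 0.993, 0.0, 0.0]
contact_force: [0.8, -0.1, -0.6]
opening: -0.003
time: 6.45
eef_pos: [0.4533, 0.1496, 0.1206]
tcp_rot: [0.117, 0.993, 0.0, 0.0]
contact_force: [0.8, 0.2, 0.6]
opening: 0.004
time: 6.75
eef_pos: [0.453, 0.1497, 0.1062]
tcp_rot: [0.117, 0.993, 0.0, -0.001]
contact_force: [-4.1, 0.7, 8.1]
opening: 0.001
```

```bash
python3 -m crank '[[1,0,0,0.4,0,0,0],[1,0,0,0.4,0,0,0],[1,0,0,0.4,0,0,0]]'
python3 - <<'E'
from h import *
import cv2
for n in("wrist","scene"):
    c=read_camera(n);cv2.imwrite(f"pics/{n}3.png",c["color"][:,:,::-1])
E
```

```text
time: 7.05
eef_pos: [0.4525, 0.1499, 0.0942]
tcp_rot: [0.117, 0.993, 0.0, -0.001]
contact_force: [-5.5, 0.8, 6.0]
opening: 0.001
```

View pics/wrist3.png

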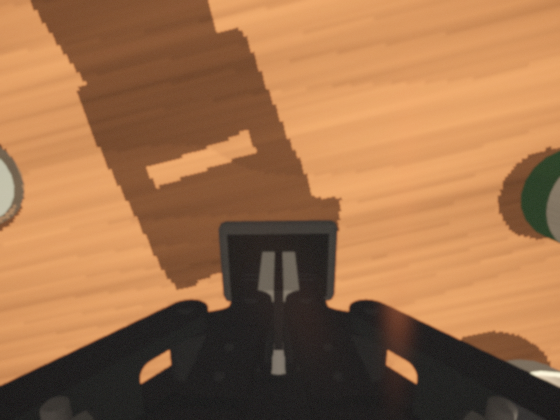

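View pics/scene3.png

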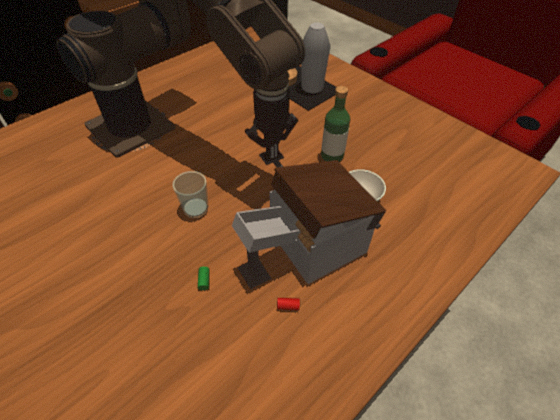

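The scene shows the lid about halfway up with the ramp already empty, and the wrist view shows the fingers centred on the paddle (280,265). I'll keep pressing to the stop.

```bash
python3 -m crank '[[1,0,0,0.4,0,0,0],[1,0,0,0.4,0,0,0],[1,0,0,0.3,0,0,0],[1,0,0,0.3,0,0,0]]';python3 -m crank '[[1,0,0,0.1,0,0,0],[1,0,0,0,0,0,0]]'
```

```text
time: 7.55
eef_pos: [0.4524, 0.1499, 0.0799]
tcp_rot: [0.117, 0.993, 0.0, -0.001]
contact_force: [-4.5, 0.9, 6.2]
opening: -0.003
time: 7.75
eef_pos: [0.4527, 0.1497, 0.0787]
tcp_rot: [0.117, 0.993, 0.0, -0.001]
contact_force: [-4.5, 1.7, 5.0]
opening: -0.002
```

```bash
python3 -m crank '[[1,0,0,0.2,0,0,0],[1,0,0,0,0,0,0]]';python3 -m crank '[[1,0,0,0.2,0,0,0],[1,0,0,0,0,0,0]]'
```

```text
time: 7.95
eef_pos: [0.453, 0.1496, 0.0766]
tcp_rot: [0.117, 0.993, 0.0, -0.0]
contact_force: [-3.3, 1.4, 5.5]
opening: 0.0
time: 8.15
eef_pos: [0.4532, 0.1495, 0.0747]
tcp_rot: [0.117, 0.993, 0.0, 0.0]
contact_force: [-2.7, 1.0, 5.6]
opening: -0.003
```

```bash
python3 -m crank '[[1,0,0,0.2,0,0,0],[1,0,0,0,0,0,0]]'
```

```text
time: 8.35
eef_pos: [0.4534, 0.1495, 0.0727]
tcp_rot: [0.117, 0.993, 0.0, 0.0]
contact_force: [-2.1, 0.5, 6.1]
opening: -0.0
```

```bash
python3 -m crank '[[1,0,0,0.2,0,0,0],[1,0,0,0,0,0,0]]'
python3 - <<'E'
from h import *
import cv2
for n in("scene","side"):
    c=read_camera(n);cv2.imwrite(f"pics/{n}4.png",cv2.resize(c["color"][100:310,150:430,::-1],None,fx=2.5,fy=2.5))
E
```

```text
time: 8.55
eef_pos: [0.4535, 0.1495, 0.0707]
tcp_rot: [0.117, 0.993, 0.0, 0.001]
contact_force: [-1.2, 0.1, 4.3]
opening: -0.001
```

View pics/scene4.png

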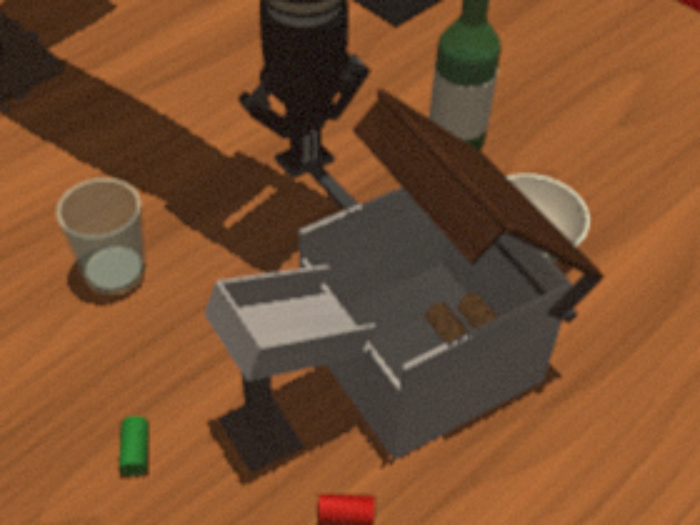

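View pics/side4.png

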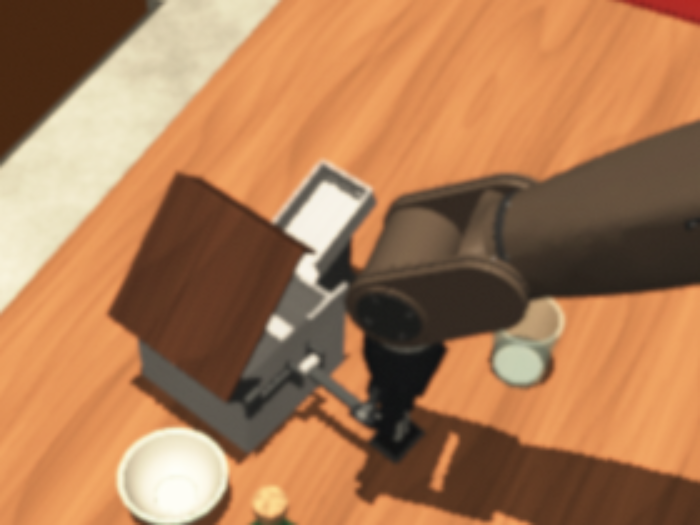

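The scene crop shows both corks in the bin at (443,322) and (477,308), with the lid high but maybe not at the stop yet. I'll press on gently to reach it.

```bash
python3 -m crank '[[1,0,0,0.2,0,0,0],[1,0,0,0.2,0,0,0],[1,0,0,0,0,0,0]]'
```

```text
time: 8.95
eef_pos: [0.4537, 0.1494, 0.0666]
tcp_rot: [0.117, 0.993, 0.0, 0.001]
contact_force: [0.0, -0.1, 5.3]
opening: 0.002
```

```bash
python3 -m crank '[[1,0,0,0.2,0,0,0],[1,0,0,0,0,0,0]]'
```

```text
time: 9.15
eef_pos: [0.4537, 0.1495, 0.0647]
tcp_rot: [0.117, 0.993, 0.0, 0.001]
contact_force: [0.3, 0.4, 4.7]
opening: -0.001
```

```bash
python3 -m crank '[[1,0,0,0.2,0,0,0],[1,0,0,0,0,0,0]]'
```

```text
time: 9.35
eef_pos: [0.4536, 0.1495, 0.0627]
tcp_rot: [0.117, 0.993, 0.0, 0.001]
contact_force: [-0.1, -1.0, 4.6]
opening: -0.002
```

Run:
```python
from h import *
import cv2
a=[]
for n in("scene","side"):
    c=read_camera(n);a.append(c)
    cv2.imwrite(f"pics/{n}5.png",cv2.resize(c["color"][100:310,150:430,::-1],None,fx=2.5,fy=2.5))
B=np.array([.6561,.1033]);yaw=-.228
def W(q): c,s=np.cos(yaw),np.sin(yaw);return [B[0]+c*q[0]-s*q[1],B[1]+s*q[0]+c*q[1],q[2]]
# predicted lid edge corners (-y free edge) for angles
for th in(.6,.7,.8,.88,1.0,1.1):
    out=[]
    for x in(-.084,.084):
        y0,z0=-.168-.0,.0395   # rel hinge (y=.084,z=.102), to top? mid
        y=.084+y0*np.cos(th)+z0*np.sin(th)*1; z=.102-y0*np.sin(th)+z0*np.cos(th)
        for c in a:
            u=proj(c,W([x,y,z])); out.append(tuple(np.round([(u[0]-150)*2.5,(u[1]-100)*2.5]).astype(int).tolist()))
    print(th,"z",round(z,3),"scene/side -x:",out[:2]," +x:",out[2:])
print(get_state()["eef_pos"])
```

```text
0.6 z 0.229 scene/side -x: [(347, 122), (322, 252)]  +x: [(474, 266), (197, 172)]
0.7 z 0.24 scene/side -x: [(362, 105), (313, 252)]  +x: [(492, 248), (187, 171)]
0.8 z 0.25 scene/side -x: [(378, 89), (303, 254)]  +x: [(511, 231), (176, 172)]
0.88 z 0.257 scene/side -x: [(392, 78), (295, 256)]  +x: [(527, 217), (167, 173)]
1.0 z 0.265 scene/side -x: [(414, 61), (281, 262)]  +x: [(552, 199), (153, 178)]
1.1 z 0.27 scene/side -x: [(432, 49), (269, 269)]  +x: [(573, 185), (140, 183)]
[0.45354432 0.14951386 0.06289842]
```

View pics/scene5.png

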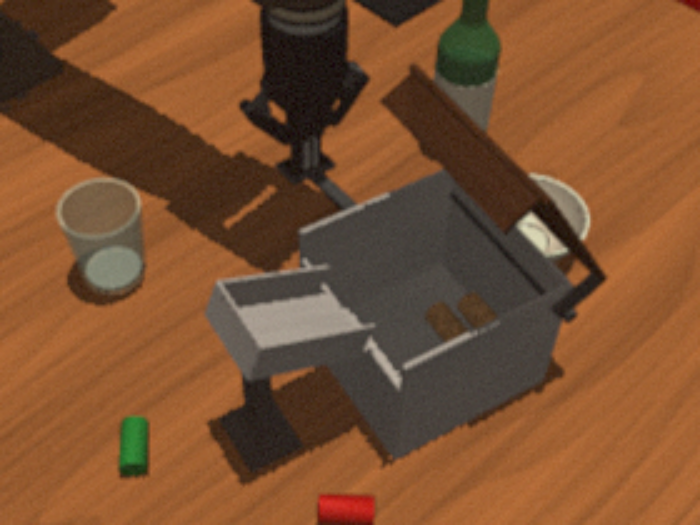

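View pics/side5.png

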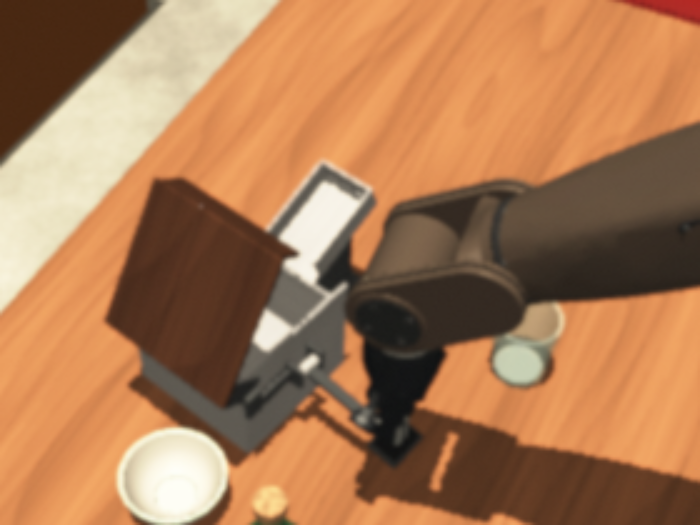

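The free-edge corner sits at (415,66) in the scene and (282,262) in the side view, so the lid is about 1.0 rad open. That leaves about 5 mm to the stop.

```bash
python3 -m crank '[[1,0,0,0.2,0,0,0],[1,0,0,0.1,0,0,0],[1,0,0,0,0,0,0]]'
```

```text
time: 9.75
eef_pos: [0.4535, 0.1496, 0.0597]
tcp_rot: [0.117, 0.993, 0.0, 0.001]
contact_force: [1.5, -0.7, 4.2]
opening: -0.002
```

```bash
python3 -m crank '[[1,0,0,0.1,0,0,0],[1,0,0,0,0,0,0]]'
```

```text
time: 9.95
eef_pos: [0.4532, 0.1496, 0.0586]
tcp_rot: [0.117, 0.993, 0.0, 0.0]
contact_force: [2.3, -0.3, 4.0]
opening: 0.001
```

```bash
python3 -m crank '[[1,0,0,0.1,0,0,0],[1,0,0,0,0,0,0]]'
```

```text
time: 10.15
eef_pos: [0.4534, 0.1496, 0.058]
tcp_rot: [0.117, 0.993, 0.0, 0.0]
contact_force: [1.4, 0.2, 4.8]
opening: -0.001
```

```bash
python3 -m crank '[[1,0,0,0.1,0,0,0],[1,0,0,0.1,0,0,0],[1,0,0,0,0,0,0]]'
```

```text
time: 10.45
eef_pos: [0.4535, 0.1496, 0.0576]
tcp_rot: [0.117, 0.993, -0.0, -0.0]
contact_force: [-3.6, -0.9, 15.5]
opening: -0.0
```

The force rose to 15.5 N and the motion stopped, so the lever is at its stop. I'll hold and check.

```bash
python3 -m crank '[[1,0,0,0,0,0,0],[1,0,0,0,0,0,0],[1,0,0,0,0,0,0],[1,0,0,0,0,0,0],[1,0,0,0,0,0,0]]'
python3 - <<'E'
from h import *
import cv2
c=read_camera("scene")
cv2.imwrite(f"pics/scene6.png",cv2.resize(c["color"][100:310,150:430,::-1],None,fx=2.5,fy=2.5))
print([(round(d["p"],2),d["location"],atz(ray(c,d["location"]),.02).round(3)) for d in place_of("cork_a_center","scene")])
E
```

```text
time: 10.95
eef_pos: [0.4536, 0.1496, 0.0576]
tcp_rot: [0.117, 0.993, -0.0, -0.0]
contact_force: [-4.2, -0.9, 14.6]
opening: -0.003
[(0.63, [328.6, 231.5], array([0.663, 0.131, 0.02 ]))]
```

View pics/scene6.png

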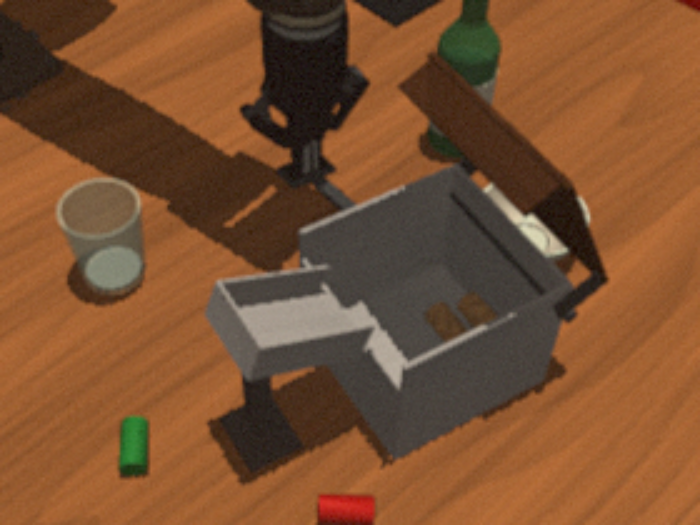

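The lid is fully up (edge at 433,55) and both corks lie in the bin at (443,322) and (477,308). Now I'll raise the lever slowly at 20 mm/s.

```bash
python3 -m crank '[[1,0,0,-0.1,0,0,0],[1,0,0,-0.2,0,0,0],[1,0,0,-0.2,0,0,0],[1,0,0,-0.2,0,0,0],[1,0,0,-0.2,0,0,0]]'
python3 -m crank '[[1,0,0,-0.2,0,0,0],[1,0,0,-0.2,0,0,0],[1,0,0,-0.2,0,0,0],[1,0,0,-0.2,0,0,0],[1,0,0,-0.2,0,0,0]]'
python3 -m crank '[[1,0,0,-0.2,0,0,0],[1,0,0,-0.2,0,0,0],[1,0,0,-0.2,0,0,0],[1,0,0,-0.2,0,0,0],[1,0,0,-0.2,0,0,0]]'
python3 -m crank '[[1,0,0,-0.2,0,0,0],[1,0,0,-0.2,0,0,0],[1,0,0,-0.2,0,0,0],[1,0,0,-0.2,0,0,0],[1,0,0,-0.2,0,0,0]]'
```

```text
time: 11.55
eef_pos: [0.4522, 0.1497, 0.0643]
tcp_rot: [0.117, 0.993, 0.0, -0.001]
contact_force: [-1.7, 1.5, 3.7]
opening: 0.002
time: 12.05
eef_pos: [0.4524, 0.1495, 0.0745]
tcp_rot: [0.117, 0.993, -0.0, -0.001]
contact_force: [-3.8, 1.1, 4.4]
opening: 0.001
time: 12.55
eef_pos: [0.4532, 0.1494, 0.0849]
tcp_rot: [0.117, 0.993, -0.0, 0.0]
contact_force: [-3.8, -0.4, 5.1]
opening: -0.006
time: 13.05
eef_pos: [0.454, 0.1493, 0.0953]
tcp_rot: [0.117, 0.993, -0.0, 0.001]
contact_force: [-0.6, -1.4, 5.1]
opening: 0.0
```

```bash
python3 -m crank '[[1,0,0,-0.15,0,0,0],[1,0,0,-0.15,0,0,0],[1,0,0,-0.15,0,0,0],[1,0,0,-0.15,0,0,0],[1,0,0,-0.15,0,0,0]]'
python3 -m crank '[[1,0,0,-0.1,0,0,0],[1,0,0,-0.1,0,0,0],[1,0,0,-0.1,0,0,0],[1,0,0,-0.1,0,0,0],[1,0,0,-0.1,0,0,0]]'
python3 -m crank '[[1,0,0,-0.1,0,0,0],[1,0,0,-0.1,0,0,0],[1,0,0,-0.1,0,0,0],[1,0,0,-0.1,0,0,0],[1,0,0,-0.1,0,0,0]]'
```

```text
time: 13.55
eef_pos: [0.4551, 0.1492, 0.1032]
tcp_rot: [0.117, 0.993, -0.0, 0.003]
contact_force: [3.0, -4.0, 4.9]
opening: 0.0
time: 14.05
eef_pos: [0.4545, 0.1498, 0.1079]
tcp_rot: [0.117, 0.993, 0.001, 0.002]
contact_force: [4.5, -1.4, 3.7]
opening: 0.003
time: 14.55
eef_pos: [0.4509, 0.1497, 0.1106]
tcp_rot: [0.117, 0.993, -0.0, -0.003]
contact_force: [-0.1, 0.1, 0.5]
opening: -0.001
```

Run:
```python
from h import *
import cv2
a=[]
for n,(u,v) in dict(scene=(220,120),side=(190,160)).items():
    c=read_camera(n);a.append(cv2.resize(c["color"][v:v+150,u:u+150,::-1],None,fx=2.6,fy=2.6))
cv2.imwrite("pics/c7.png",np.hstack(a)); print(get_state()["eef_pos"],get_state()["contact_force"])
```

```text
[0.45141636 0.14965588 0.11090641] [ 0.14295635 -0.17309125  0.55212212]
```

View pics/c7.png

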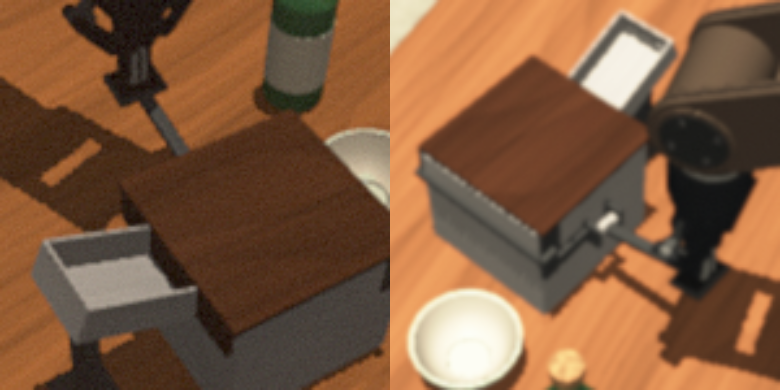

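Both views show the lid flat and shut, and the contact force is near zero. I'll lift off slowly, then retreat.

```bash
python3 -m crank '[[1,0,0,-0.1,0,0,0],[1,0,0,-0.1,0,0,0],[1,0,0,-0.1,0,0,0],[1,0,0,-0.2,0,0,0],[1,0,0,-0.2,0,0,0]]'
python3 -m crank '[[1,0,0,-0.3,0,0,0],[1,0,0,-0.5,0,0,0],[1,0,0,-1,0,0,0],[1,0,0,-2,0,0,0],[1,0,0,-3,0,0,0]]'
python3 -m crank '[[1,0,0,-4,0,0,0],[1,0,0,-4,0,0,0],[1,0,0,-3,0,0,0],[1,0,0,0,0,0,0],[1,0,0,0,0,0,0]]'
python3 - <<'E'
from h import *
import cv2
for n in("scene","side"):
    c=read_camera(n);cv2.imwrite(f"pics/{n}8.png",c["color"][:,:,::-1])
    for t in("lever_pad","bottle","tumbler","nut_bowl","cork_a_center"): print(n,t,[(round(d["p"],2),d["location"]) for d in place_of(t,n)][:2])
E
```

```text
time: 15.15
eef_pos: [0.4531, 0.1495, 0.1193]
tcp_rot: [0.117, 0.993, 0.0, -0.0]
contact_force: [-0.2, -0.3, -1.1]
opening: 0.004
time: 15.65
eef_pos: [0.4519, 0.1494, 0.1869]
tcp_rot: [0.117, 0.993, -0.0, -0.002]
contact_force: [-0.7, -0.4, -0.0]
opening: -0.004
time: 16.15
eef_pos: [0.4533, 0.1496, 0.2985]
tcp_rot: [0.117, 0.993, 0.0, 0.001]
contact_force: [0.8, 0.3, -0.6]
opening: -0.002
scene lever_pad [(0.96, [269.7, 153.5])]
scene bottle [(0.87, [334.2, 154.5])]
scene tumbler [(0.59, [190.7, 207.8])]
scene nut_bowl [(0.6, [362.2, 193.8])]
scene cork_a_center [(0.74, [318.2, 239.4])]
side lever_pad [(0.81, [307.9, 265.3])]
side bottle [(0.83, [258.1, 342.7])]
side tumbler []
side nut_bowl [(0.79, [218.4, 302.5])]
side cork_a_center []
```

View pics/scene8.png

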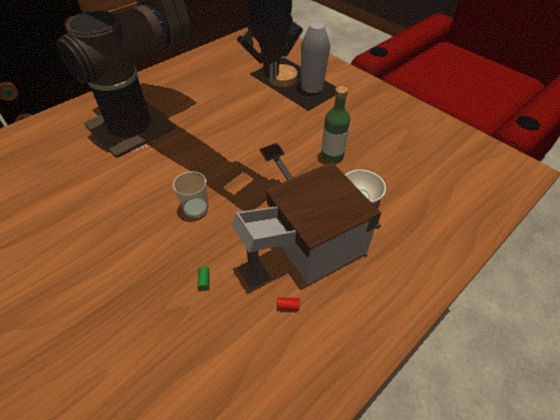

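View pics/side8.png

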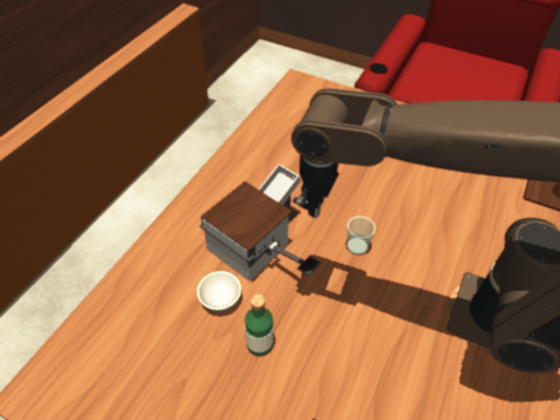

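The lid is shut, the lever is up at (271,151), and the ramp is empty. The bottle, tumbler and bowl are where they were at the start, and the hand is clear.

```bash
python3 -c "
from plant import *
print(sign_off())"
```

```text
the job is handed in; nothing more can be done
None
```

I pressed the lever with the closed fingertips down to its stop, and both corks rolled into the bin. I then let the lever rise at about 20 mm/s, slowing to 10 mm/s, until the lid was shut. After that I lifted the hand clear and handed the job in at about 17 s of the 48 s.

**Fully open:** at the stop the force rose to about 15 N and the motion ended. The camera view matched a lid angle of about 1.1 rad, and both corks were visible inside the bin.

**End state:** the last pictures show the lid shut, the lever up, the ramp empty, and the bottle, tumbler and bowl unmoved. The force on the tool was about zero.

**Checks that disagreed or failed:**
- **Contact height:** contact came roughly 15–20 mm lower in TCP height than `tip_extent` implied. I went by the force and the pictures instead.
- **Sideways force near shut:** this reached about 5 N and then released as the lid closed, with a few millimetres of sideways fingertip movement. I did not measure the lid's closing speed directly.
- **Network results:** in the last pictures the network missed the tumbler in the side view, where it is plainly visible and in place. It also reported a cork in the scene view at the bin's position, where none can be seen with the lid shut.

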